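Set the finished carvings on their display bases

ROBOT

A 6-joint arm with a two-finger parallel gripper is mounted at the origin on the work surface. World frame = base frame: x ahead of the robot, y to its left, z up, the work surface at z = 0. Lengths are in m, angles in rad, forces in N, time in s.
With the tool pointing down it reaches from about 0.35 to 1 m from the base axis. Payload 7.1 kg.
Tool frame: the origin (TCP) lies between the finger pads; the fingertips stand 22 mm ahead of it and the grasp point (between the pads) lies 3 mm ahead of it; x points along the fingers, y is the direction in which the jaws open and shut, and the axes are right-handed (so a half turn about x gives the same grasp; the last joint's range is limited). The gripper opens to 85 mm and grips with 20 to 120 N. Pads are 22 mm wide; open, the fingers measure 114 mm over their backs; the gripper's body (76 mm by 85 mm) begins 54 mm behind the grasp point. The pads swing forward as they close: fully open they stand 13 mm farther back than shut.
Start: joints at [-1.232, 0.423, 1.63, -0, 1.089, -0.019], TCP at [0.219, -0.585, 0.23] pointing down, gripper open.
Joint ranges: [-3, 3], [-0.9, 2.11], [0.09, 2.58], [-1.31, 4.45], [0.11, 2.69], [-2.54, 2.54]. Speed limits (rad/s): [2.39, 2.39, 3.01, 3.14, 3.14, 3.14].

INTERFACE

Orientations are given as a rotation vector (axis times angle).
In Python, from rig import manip gives the robot as it stands. The module is installed in compiled form; this text tells all that it offers. Calls block until the motion is done:
- manip.move_to(position, orientation): joint-space move of the TCP to a pose.
- manip.servo_line(position, orientation=None, rate=0.15): straight line of the TCP; orientation=None keeps the orientation; rate is the mean speed in m/s.
- manip.set_joints(angles): joint-space move.
- manip.command_gripper(opening, f_grip=None): finger opening in m; f_grip is the grip in N (None keeps the last); returns when the fingers have stopped.
- manip.hold(seconds).
- manip.solve_ik(position, orientation): joint angles nearest the present ones, or None.
- manip.camera(name): name is "scene" or "top"; returns a dict with "image" (480x640x3 uint8, red, green, blue), "fx", "fy", "cx", "cy" (pixels), "k1" (the pictures are not rectified: a ray, as slopes to the right and down, at radius r is drawn at 1 + k1 r^2 times it, then the intrinsics apply), "cam_to_world" (4x4, takes a point from camera to world coordinates). Camera axes: x right, y down, z forward; pixel columns grow to the right and rows downward; lengths in m; the calibration is good to about 2 mm. A picture is of the moment at which its call begins. There is no depth.
A pose or a line that the arm cannot do raises manip.IKError and nothing moves.
- manip.sign_off(): hands the job in, once; it reports no verdict.
Readings, each from a call of its own:
- manip.get_time(): time.
- manip.get_joint_positions(): joint angles.
- manip.get_joint_vel(): joint speeds.
- manip.get_tau(): joint torques, N m.
- manip.get_position(): TCP position.
- manip.get_ee_rot(): TCP orientation.
- manip.get_contact_force(): force on the tool from outside, world axes, zero at the start.
- manip.get_torque(): the same for the moment, N m.
- manip.get_width(): finger opening in m.
Only numpy, scipy, OpenCV 4.12 (cv2) and the standard library are available. Lean on these libraries where they do the work, as an engineer would, in place of code of your own. Each camera call takes 0.05 s, during which the arm holds its last target.

TASK

Stand each of the four finished stone carvings upright in the middle of the wooden display base of its own shape and size: round lotus buds on the round bases, square spires on the square bases with their sides parallel, large on large and small on small. Set them down gently without dropping or toppling any, and leave the two rough, uncarved stones where they lie.

Things in the scene. Friction and masses are not known exactly. Their poses are not given: they have to be found in the camera images.
- bud_large: Large finished stone carving, a round lotus bud: foot disc 56 mm across and 14 mm high, thin neck, then a cylindrical belly 48 mm across from 28 to 58 mm above its underside (grip here), tapering to a point at 84 mm. About 0.26 kg, loose, standing. Origin: centre of its underside; z up along its axis.
- bud_small: Small finished stone carving, a round lotus bud: foot disc 36 mm across and 9 mm high, thin neck, then a cylindrical belly 31 mm across from 20 to 45 mm above its underside (grip here), tapering to a point at 60 mm. About 0.08 kg, loose, standing. Origin: centre of its underside; z up along its axis.
- spire_large: Large finished stone carving, a square stepped spire: foot 56 x 56 mm up to 14 mm, step 46 x 46 mm up to 26 mm, plain shaft 36 x 36 mm from 26 to 60 mm above its underside (grip here), then a 26 mm square cap and a small round knob, 84 mm high in all. About 0.28 kg, loose, standing. Origin: centre of its underside; z up along its axis. x and y square to the sides.
- spire_small: Small finished stone carving, a square stepped spire: foot 36 x 36 mm up to 10 mm, step 30 x 30 mm up to 18 mm, plain shaft 24 x 24 mm from 18 to 46 mm above its underside (grip here), then a 16 mm square cap and a small round knob, 60 mm high in all. About 0.09 kg, loose, standing. Origin: centre of its underside; z up along its axis. x and y square to the sides.
- rough_flat: Rough, uncarved stone offcut, 70 x 45 x 32 mm high, low and flat; not to be moved. Origin: centre of its underside; x along its 70 mm side.
- rough_wedge: Rough, uncarved stone offcut with one step, 60 x 50 x 38 mm high; not to be moved. Origin: centre of its underside; x along its 60 mm side.
- round_base_large: Large round display base: flat pale wooden disc, 84 mm across, 18 mm thick, fixed to the bench. Origin: centre of its underside (its top is at z = 18 mm); z up.
- round_base_small: Small round display base: flat pale wooden disc, 64 mm across, 18 mm thick, fixed to the bench. Origin: centre of its underside (its top is at z = 18 mm); z up.
- square_base_large: Large square display base: flat pale wooden slab, 84 x 84 mm, 18 mm thick, fixed to the bench. Origin: centre of its underside (its top is at z = 18 mm); z up; x and y square to the sides.
- square_base_small: Small square display base: flat pale wooden slab, 64 x 64 mm, 18 mm thick, fixed to the bench. Origin: centre of its underside (its top is at z = 18 mm); z up; x and y square to the sides.
Not all that is in view belongs to the job. What is shaped like the bud_small but purple is not meant.

How it is judged:
By the outcome, as a careful person would: the job done as asked, in the order asked, and still so for the second after the job is handed in, with the robot touching nothing.
It also fails if it takes over 109 s, if anything falls off the work surface, if the arm or the gripper's body presses on something with over 40 N, if the wrist force passes 120 N, or if a joint passes its speed limit or range.

## Working session

There is one attempt and no reset: what is moved stays moved. The work goes in short steps, each a Python script; the robot and the scene stay as the last script left them, time stands still between calls to the robot, and variables do not carry over. Pictures are saved under pics/ and viewed, and the job is handed in when it is done.

```bash
mkdir -p pics; ls; python3 - <<'E'
from rig import manip
import cv2,numpy as np
np.set_printoptions(precision=4,suppress=True)
for n in("scene","top"):
    c=manip.camera(n); cv2.imwrite(f"pics/{n}0.png",c["image"][:,:,::-1])
    print(n,[c[k] for k in("fx","fy","cx","cy","k1")]);print(c["cam_to_world"])
print(manip.get_time(),manip.get_ee_rot(),manip.get_width())
E
```

```text
pics
scene [447.31160632546937, 447.31160632546937, 316.8530483059141, 241.0991823764979, 0.018635171418869074]
[[-0.2871  0.6027 -0.7446  1.1387]
 [ 0.9577  0.164  -0.2365  0.1825]
 [-0.0204 -0.7809 -0.6243  0.527 ]
 [ 0.      0.      0.      1.    ]]
top [488.9414915004335, 488.9414915004335, 328.2602175544907, 237.90503089885735, -0.08588458957864965]
[[-0.0295 -0.9978  0.0599  0.4715]
 [-0.9995  0.029  -0.0096 -0.0278]
 [ 0.0078 -0.0602 -0.9982  1.0249]
 [ 0.      0.      0.      1.    ]]
0.1 [ 2.0269  0.3679 -2.0273] 0.08551179276068892
```

View pics/scene0.png

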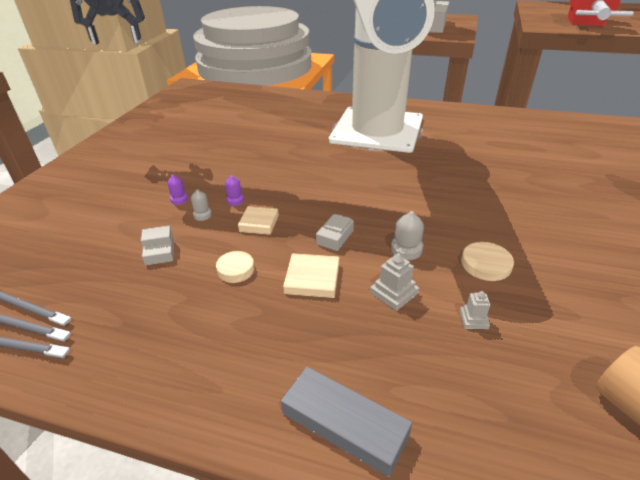

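View pics/top0.png

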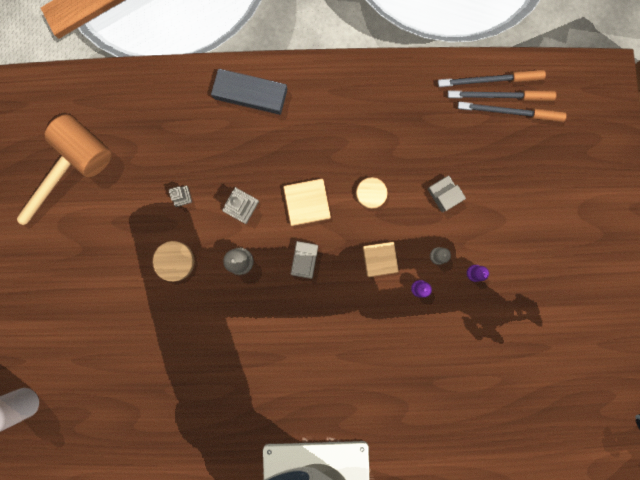

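The four carvings in the top view are:
- bud_large: grey, (238,261)
- bud_small: grey, (441,256). The lookalikes are the purple buds at (422,289) and (479,273), which I won't touch.
- spire_large: (240,205)
- spire_small: (180,196)

The bases are round_large (174,261), round_small (371,193), square_large (307,202) and square_small (381,259). The rough stones are at (305,260) and (447,193). Next I'll check close crops.

```bash
python3 - <<'E'
import cv2
t=cv2.imread("pics/top0.png"); s=cv2.imread("pics/scene0.png")
a=cv2.resize(t[170:310,140:300],None,fx=4.5,fy=4,interpolation=cv2.INTER_CUBIC)
a=cv2.resize(t[170:290,150:310],(800,600),interpolation=cv2.INTER_CUBIC)
b=cv2.resize(t[170:305,330:510],(800,600),interpolation=cv2.INTER_CUBIC)
c=cv2.resize(s[200:335,350:530],(800,600),interpolation=cv2.INTER_CUBIC)
d=cv2.resize(s[165:300,135:315],(800,600),interpolation=cv2.INTER_CUBIC)
for n,i in zip("abcd",(a,b,c,d)): cv2.imwrite(f"pics/crop_{n}.png",i)
E
```

```text
(no output)
```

View pics/crop_a.png

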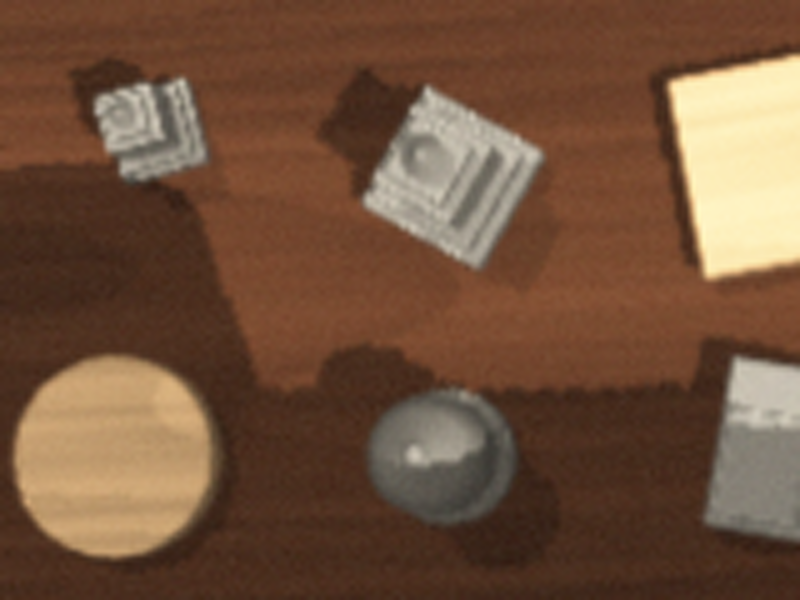

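View pics/crop_b.png

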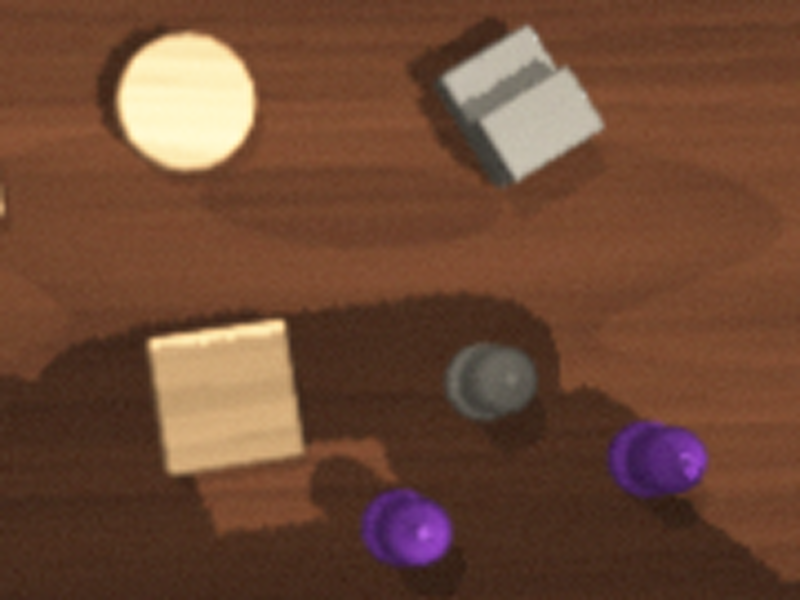

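View pics/crop_c.png

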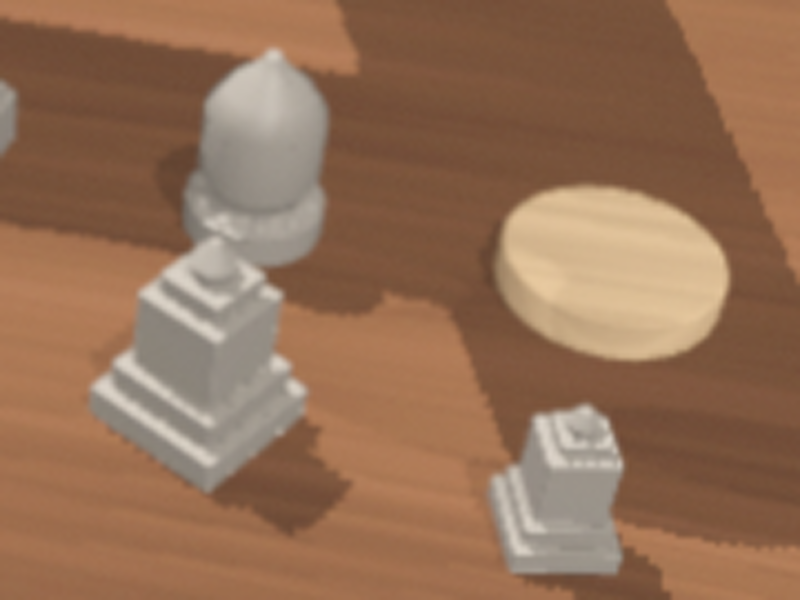

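View pics/crop_d.png

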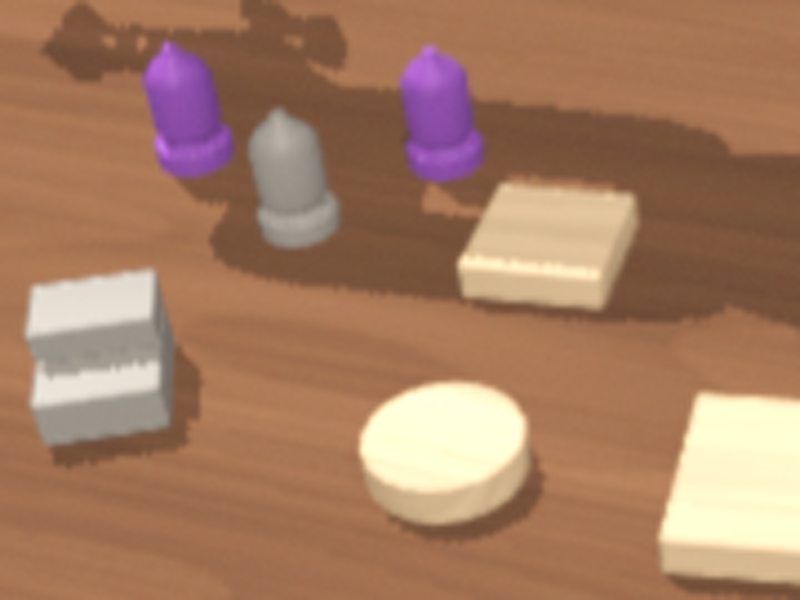

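```bash
cat > vis.py <<'E'
import cv2,numpy as np
from scipy.optimize import minimize
def cyl(r,z0,z1,n=40):
    a=np.linspace(0,2*np.pi,n,endpoint=False); p=np.c_[r*np.cos(a),r*np.sin(a)]
    return frust(p,p,z0,z1)
def frust(p,q,z0,z1): return np.r_[np.c_[p,np.full(len(p),z0)],np.c_[q,np.full(len(q),z1)]]
def box(w,z0,z1,h=None):
    h=h or w; p=np.array([[-w,-h],[w,-h],[w,h],[-w,h]])/2; return frust(p,p,z0,z1)
def cone(r,z0,z1): return np.r_[cyl(r,z0,z0),[[0,0,z1]]]
m=1e-3
MOD={
'bud_large':[cyl(.028,0,.014),cyl(.016,.014,.028),cyl(.024,.028,.058),cone(.024,.058,.084)],
'bud_small':[cyl(.018,0,.009),cyl(.010,.009,.02),cyl(.0155,.02,.045),cone(.0155,.045,.060)],
'spire_large':[box(.056,0,.014),box(.046,.014,.026),box(.036,.026,.06),box(.026,.06,.068),cone(.008,.068,.084)],
'spire_small':[box(.036,0,.010),box(.03,.01,.018),box(.024,.018,.046),box(.016,.046,.052),cone(.005,.052,.06)],
'round_base_large':[cyl(.042,0,.018)],'round_base_small':[cyl(.032,0,.018)],
'square_base_large':[box(.084,0,.018)],'square_base_small':[box(.064,0,.018)]}
class Cam:
    def __init__(s,c):
        s.K=np.array([[c['fx'],0,c['cx']],[0,c['fy'],c['cy']],[0,0,1]]);s.d=np.array([c['k1'],0,0,0.])
        s.T=c['cam_to_world'];W=np.linalg.inv(s.T);s.r=cv2.Rodrigues(W[:3,:3])[0];s.t=W[:3,3];s.img=c['image']
        s.k1=c['k1']
    def proj(s,P): return cv2.projectPoints(np.asarray(P,float).reshape(-1,1,3),s.r,s.t,s.K,s.d)[0][:,0]
    def ray(s,uv):
        p=cv2.undistortPoints(np.asarray(uv,float).reshape(-1,1,2),s.K,s.d)[0,0]
        return s.T[:3,3],s.T[:3,:3]@[p[0],p[1],1]
    def plane(s,uv,z):
        o,d=s.ray(uv);return (o+d*(z-o[2])/d[2])[:2]
U=6
def world(name,p,z=0):
    c,s=np.cos(p[2]),np.sin(p[2]);R=np.array([[c,-s,0],[s,c,0],[0,0,1]])
    return [q@R.T+[p[0],p[1],z] for q in MOD[name]]
def render(cam,win,items):
    u0,v0,w,h=win;M=np.zeros((h*U,w*U),np.uint8)
    for n,p,z in items:
        for q in world(n,p,z):
            uv=cam.proj(q).astype(np.float32); uv=(uv-[u0,v0]+.5)*U-.5
            cv2.fillConvexPoly(M,np.round(cv2.convexHull(uv.astype(np.float32))*16).astype(np.int32),1,shift=4)
    return M
def seg(cam,win,kind):
    u0,v0,w,h=win
    im=cam.img.astype(np.float32)
    c=cv2.resize(cv2.GaussianBlur(im,(0,0),.5)[v0:v0+h,u0:u0+w],(w*U,h*U),interpolation=cv2.INTER_LINEAR)
    mx,mn=c.max(2),c.min(2);S=(mx-mn)/(mx+1)
    if kind=='grey': return (S<.36).astype(np.uint8)
    return ((S<.585)&(mx>90)).astype(np.uint8)
def fit(cam,name,p0,kind,pad=12,z=0,other=()):
    uv=np.vstack([cam.proj(q) for q in world(name,p0,z)]);a=np.floor(uv.min(0)-pad).astype(int);b=np.ceil(uv.max(0)+pad).astype(int)
    win=(a[0],a[1],b[0]-a[0],b[1]-a[1]);S=seg(cam,win,kind)
    n,l,st,_=cv2.connectedComponentsWithStats(S)
    ov=[np.count_nonzero((l==i)&(render(cam,win,[(name,p0,z)])>0)) for i in range(1,n)]
    S=(l==1+int(np.argmax(ov))).astype(np.uint8)
    rot='spire' in name or 'square' in name
    sc=np.array([.004,.004,.1 if rot else 0])
    f=lambda x:np.count_nonzero(render(cam,win,[(name,p0+x*sc,z)]+list(other))!=S)/np.count_nonzero(S)
    best=None
    for y in ([0,3,6,-3] if rot else [0]):
        sx=np.array([[0,0,y],[1,0,y],[0,1,y],[0,0,y+1.5]]) 
        r=minimize(f,[0,0,y],method='Nelder-Mead',options=dict(initial_simplex=sx,xatol=.01,fatol=1e-4))
        if best is None or r.fun<best.fun: best=r
    p=p0+best.x*sc
    if rot:p[2]=(p[2]+np.pi/4)%(np.pi/2)-np.pi/4
    return p,best.fun,S,win
E
cat > m1.py <<'E'
from rig import manip
import json
from vis import *
np.set_printoptions(precision=4,suppress=True)
T,Sc=Cam(manip.camera("top")),Cam(manip.camera("scene"))
px={'bud_large':(240,261),'bud_small':(440,256),'spire_large':(241,206),'spire_small':(181,197),
'round_base_large':(174,261),'round_base_small':(371,193),'square_base_large':(307,202),'square_base_small':(381,259)}
out={}
vis=Sc.img.copy();vt=T.img.copy()
for n,uv in px.items():
    base='base' in n;p0=np.r_[T.plane(uv,.018 if base else .025),0.]
    k='base' if base else 'grey'
    pt,ft,_,_=fit(T,n,p0,k)
    oth=[]
    if n=='bud_large': oth=[]
    ps,fs,_,_=fit(Sc,n,pt.copy(),k,other=oth)
    out[n]=[pt.tolist(),ps.tolist()]
    print(n,pt,round(ft,3),ps,round(fs,3))
    for cam,im,p in((Sc,vis,ps),(T,vt,pt)):
        for q in world(n,p): cv2.polylines(im,[np.round(cv2.convexHull(cam.proj(q).astype(np.float32))*16).astype(np.int32)],True,(0,255,0),1,shift=4)
json.dump(out,open('m1.json','w'))
cv2.imwrite('pics/fs.png',cv2.resize(vis[170:340,130:530],(800,340))[:,:,::-1]);cv2.imwrite('pics/ft.png',cv2.resize(vt[170:305,140:500],(800,300))[:,:,::-1])
E
python3 m1.py
```

```text
bud_large [0.49  0.149 0.   ] 0.015 [0.4919 0.1476 0.    ] 0.284
bud_small [ 0.4891 -0.2676  0.    ] 0.017 [ 0.4906 -0.2684  0.    ] 0.081
spire_large [ 0.6064  0.1452 -0.5299] 0.035 [ 0.6066  0.1433 -0.5408] 0.249
spire_small [0.6312 0.2714 0.2523] 0.038 [0.6316 0.2692 0.259 ] 0.031
round_base_large [0.4942 0.2892 0.    ] 0.027 [0.5209 0.306  0.    ] 0.642
round_base_small [ 0.6238 -0.1307  0.    ] 0.154 [ 0.653  -0.1261  0.    ] 0.704
square_base_large [0.6085 0.004  0.1653] 0.125 [ 0.6311  0.0139 -0.4566] 0.586
square_base_small [ 0.4852 -0.1441  0.1027] 0.108 [ 0.5219 -0.1445 -0.249 ] 0.714
```

```bash
python3 - <<'E'
s=open('vis.py').read()
s=s.replace("    return ((S<.585)&(mx>90)).astype(np.uint8)","""    # hue+sat+value: ratio G/R separates pale wood from red-brown bench
    q=np.clip(c[:,:,1]/(c[:,:,0]+1)*200,0,255).astype(np.uint8)
    return cv2.threshold(q,0,1,cv2.THRESH_BINARY+cv2.THRESH_OTSU)[1]""")
open('vis.py','w').write(s)
E
python3 m1.py
```

```text
bud_large [0.49   0.1489 0.    ] 0.016 [0.4924 0.1476 0.    ] 0.285
bud_small [ 0.4891 -0.2676  0.    ] 0.017 [ 0.4905 -0.2684  0.    ] 0.083
spire_large [ 0.6065  0.145  -0.533 ] 0.034 [ 0.6065  0.1432 -0.5455] 0.249
spire_small [0.6312 0.2714 0.2509] 0.036 [0.6316 0.2692 0.2587] 0.031
round_base_large [0.4935 0.288  0.    ] 0.016 [0.4943 0.2861 0.    ] 0.01
round_base_small [ 0.6249 -0.1303  0.    ] 0.036 [ 0.6239 -0.1324  0.    ] 0.055
square_base_large [0.6095 0.0055 0.1598] 0.014 [0.6083 0.0034 0.1725] 0.042
square_base_small [ 0.486  -0.1441  0.1135] 0.05 [ 0.4861 -0.1456  0.113 ] 0.011
```

View pics/fs.png

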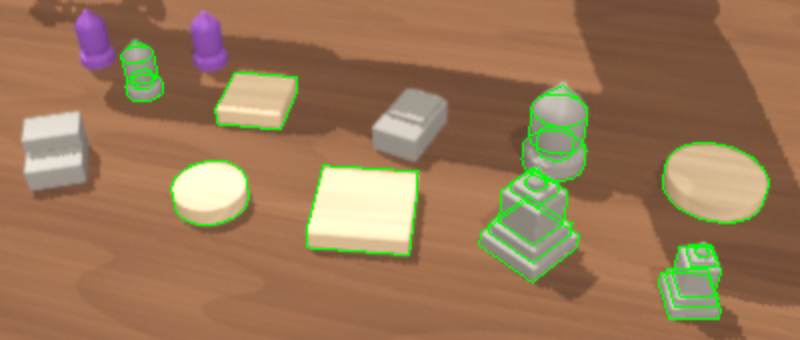

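View pics/ft.png

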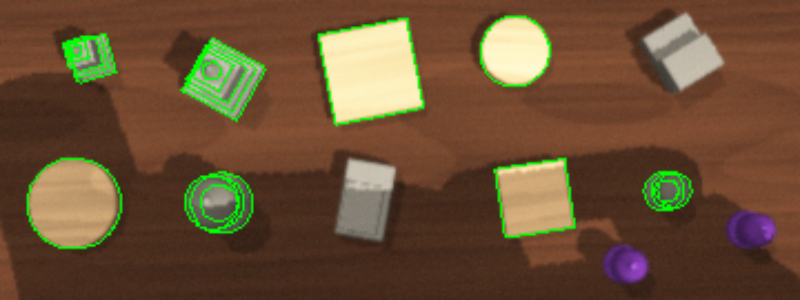

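The fit overlays match the outlines in both pictures. The two views agree to about 2 mm with the undersides at z=0, which supports the stated heights. The grey bud at top (441,256) is clearly grey next to the purple ones. I'll plan the grasps with an IK check before moving.

```bash
cat > act.py <<'E'
from rig import manip
import json,numpy as np
from scipy.spatial.transform import Rotation as R
np.set_printoptions(precision=4,suppress=True)
M={k:np.mean(v,0) for k,v in json.load(open('m1.json')).items()}
def ori(phi):
    x=np.array([0,0,-1.]);y=np.array([np.cos(phi),np.sin(phi),0]);return R.from_matrix(np.c_[x,y,np.cross(x,y)]).as_rotvec()
# carving: base, grasp z, jaw angle, open width
J={'bud_large':('round_base_large',.045,np.pi/2,.075),
 'bud_small':('round_base_small',.035,np.radians(20),.055),
 'spire_large':('square_base_large',.052,M['spire_large'][2]+np.pi/2,.065),
 'spire_small':('square_base_small',.042,M['spire_small'][2]+np.pi/2,.05)}
def plan(n,flip,q90=0):
    b,gz,phi,w=J[n]; d=0
    if 'spire' in n: d=M[b][2]-M[n][2]; d=(d+np.pi/4)%(np.pi/2)-np.pi/4
    a=phi+flip*np.pi+q90*np.pi/2
    return M[n],M[b],gz+.003,a,a+d,w
HI=.19
E
python3 - <<'E'
from act import *
for n in J:
  for fl in(0,1):
    A,B,z,a,b,w=plan(n,fl)
    print(n,fl,*[manip.solve_ik([*p[:2],zz],ori(t)) for p,t,zz in((A,a,HI),(A,a,z),(B,b,HI),(B,b,z+.018))],sep='\n  ')
E
```

```text
bud_large
  0
  [ 0.2699  0.3145  1.9073 -0.      0.9198 -1.3009]
  [ 0.2699  0.5544  1.9721 -0.      0.6151 -1.3009]
  [ 0.5057  0.3949  1.7816 -0.      0.9651 -1.0651]
  [ 0.5057  0.5801  1.839  -0.      0.7225 -1.0651]
bud_large
  1
  [ 0.2699  0.3145  1.9073 -0.      0.9198  1.8407]
  [ 0.2699  0.5544  1.9721 -0.      0.6151  1.8407]
  [ 0.5057  0.3949  1.7816 -0.      0.9651  2.0765]
  [ 0.5057  0.5801  1.839  -0.      0.7225  2.0765]
bud_small
  0
  [-0.522   0.3771  1.8101 -0.      0.9544 -0.8711]
  [-0.522   0.6147  1.873  -0.      0.6539 -0.8711]
  [-0.226   0.4869  1.6289 -0.      1.0258 -0.575 ]
  [-0.226   0.6668  1.6853 -0.      0.7895 -0.575 ]
bud_small
  1
  [-0.522   0.3771  1.8101  0.      0.9544  2.2705]
  [-0.522   0.6147  1.873   0.      0.6539  2.2705]
  None
  None
spire_large
  0
  [ 0.2142  0.4666  1.6632 -0.      1.0117 -0.8174]
  [ 0.2142  0.6525  1.7204 -0.      0.7687 -0.8174]
  [-0.0122  0.4467  1.6967 -0.      0.9982 -1.7491]
  [-0.0122  0.6093  1.7507 -0.      0.7816 -1.7491]
spire_large
  1
  [ 0.2142  0.4666  1.6632 -0.      1.0117  2.3242]
  [ 0.2142  0.6525  1.7204 -0.      0.7687  2.3242]
  [-0.0122  0.4467  1.6967 -0.      0.9982  1.3925]
  [-0.0122  0.6093  1.7507 -0.      0.7816  1.3925]
spire_small
  0
  [ 0.3872  0.5552  1.5105  0.      1.0758 -1.4384]
  [ 0.3872  0.7366  1.5674 -0.      0.8376 -1.4384]
  [-0.313   0.3062  1.9198  0.      0.9156 -1.9971]
  [-0.313   0.5207  1.9821 -0.      0.6388 -1.9971]
spire_small
  1
  [0.3872 0.5552 1.5105 0.     1.0758 1.7032]
  [0.3872 0.7366 1.5674 0.     0.8376 1.7032]
  [-0.313   0.3062  1.9198 -0.      0.9156  1.1445]
  [-0.313   0.5207  1.9821 -0.      0.6388  1.1445]
```

```bash
cat >> act.py <<'E'
def F(): return np.array(manip.get_contact_force())
def pick(n,f=40):
    A,B,z,a,b,w=plan(n,0)
    manip.command_gripper(w)
    manip.move_to([*A[:2],HI],ori(a))
    f0=F()
    manip.servo_line([*A[:2],z+.03],rate=.15); manip.servo_line([*A[:2],z],rate=.06)
    f1=F()
    manip.command_gripper(0.,f_grip=f); f2=F()
    print(n,'w',manip.get_width(),'dF down',f1-f0,'close',f2-f1,'t',manip.get_time())
    manip.servo_line([*A[:2],z+.02],rate=.05); f3=F()
    print('lift dF',f3-f0,'w',manip.get_width())
    manip.servo_line([*A[:2],HI],rate=.15)
def place(n,corr=(0,0)):
    A,B,z,a,b,w=plan(n,0); xy=B[:2]+corr
    manip.move_to([*xy,HI],ori(b)); manip.hold(.1); f0=F()
    zt=z+.018
    manip.servo_line([*xy,zt+.02],rate=.15); manip.servo_line([*xy,zt+.003],rate=.04)
    zc=zt+.003
    while zc>zt-.002:
        zc-=.0005; manip.servo_line([*xy,zc],rate=.02); df=F()-f0
        if df[2]>1.5: break
    print('touch z-zt',zc-zt,'dF',df,'w',manip.get_width())
    manip.command_gripper(min(.085,manip.get_width()+.02)); 
    manip.servo_line([*xy,zt+.02],rate=.05); manip.servo_line([*xy,HI],rate=.2)
    print('placed',n,manip.get_time(),manip.get_width())
E
python3 - <<'E'
from act import *
import cv2
pick('bud_small')
for k in('scene','top'):cv2.imwrite(f'pics/bs_{k}.png',manip.camera(k)['image'][:,:,::-1])
E
```

```text
bud_small w 0.028075997240475825 dF down [-1.0246 -0.233   0.5544] close [-0.5227 -0.2599  5.6924] t 4.2417
lift dF [-0.6462  1.0028  0.0577] w 0.02843146973651812
```

View pics/bs_scene.png

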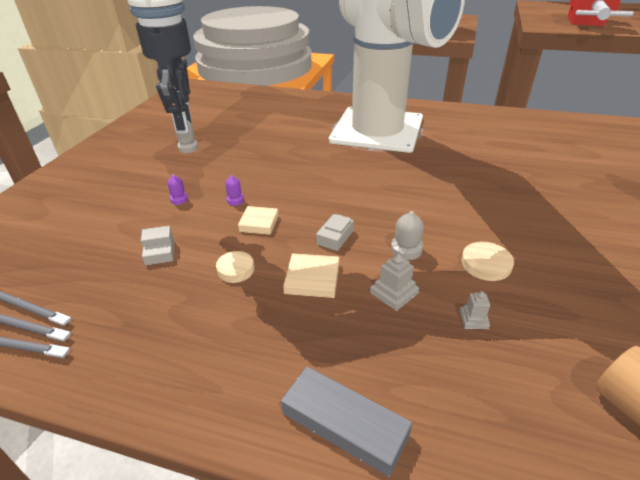

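```bash
python3 - <<'E'
import cv2
t=cv2.imread("pics/bs_top.png"); s=cv2.imread("pics/bs_scene.png")
cv2.imwrite('pics/bs_c.png',cv2.hconcat([cv2.resize(s[40:165,135:235],(400,500),interpolation=cv2.INTER_CUBIC),cv2.resize(t[180:330,400:520],(400,500),interpolation=cv2.INTER_CUBIC)]))
E
```

```text
(no output)
```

View pics/bs_c.png

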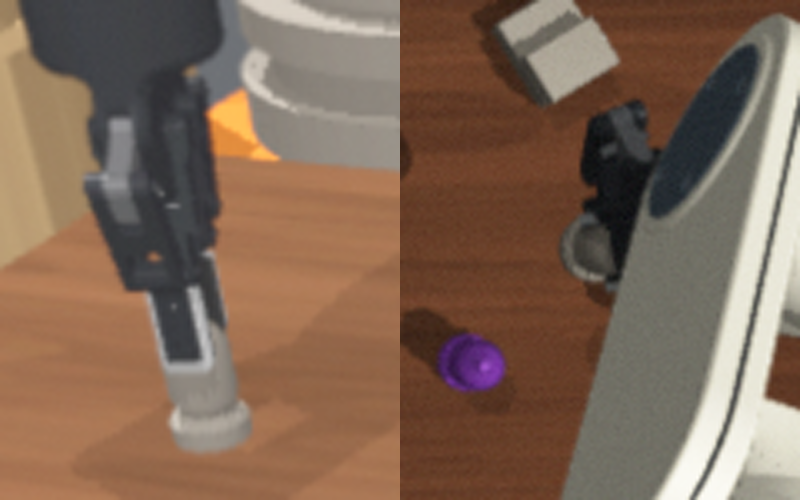

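The grey bud is held upright in the jaws, with both purple buds still standing at scene (177,190) and (234,190). Next I'll place it.

```bash
sed -i 's/while zc>zt-.002/while zc>zt-.006/' act.py; python3 - <<'E'
from act import *
import cv2
place('bud_small')
pick('spire_large')
for k in('scene','top'):cv2.imwrite(f'pics/sl_{k}.png',manip.camera(k)['image'][:,:,::-1])
E
```

```text
touch z-zt 0.0 dF [-0.678  -1.0976  5.2609] w 0.028432098731313537
placed bud_small 11.4 0.04879924948138647
spire_large w 0.03418104535268579 dF down [ 0.6928 -1.279   0.3992] close [-1.3767 -0.7962  4.8236] t 14.6667
lift dF [ 1.1721 -0.2185 -2.1346] w 0.03367071979815344
```

View pics/sl_scene.png

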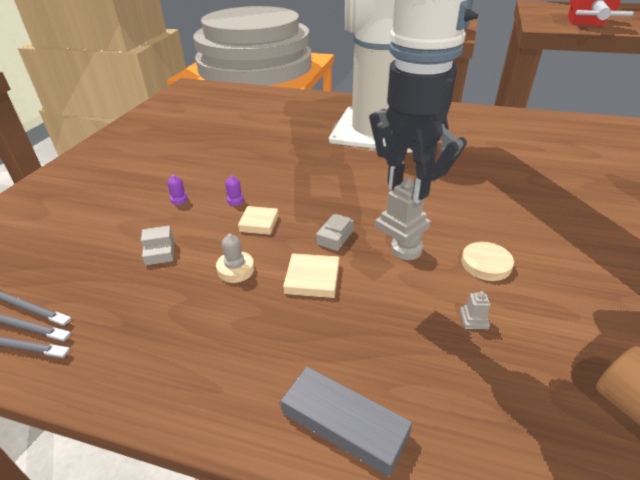

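The small bud stands on its round base at scene (235,257), and the large spire is held straight at (403,208). Next I'll place the spire, then measure both.

```bash
cat > chk.py <<'E'
from act import *
from vis import *
def chk(names):
    for cn in('top','scene'):
        C=Cam(manip.camera(cn))
        cv2.imwrite(f'pics/chk_{cn}_{len(names)}.png',C.img[:,:,::-1])
        for n in names:
            b=J[n][0];i=0 if cn=='top' else 1
            B=np.array(json.load(open('m1.json'))[b][i])
            p0=np.r_[B[:2],B[2] if 'spire' in n else 0]
            p,f,_,_=fit(C,n,p0,'grey',z=.018)
            d=p-B
            print(cn,n,'off mm',d[:2]*1e3,'yaw deg',np.degrees(d[2]) if 'spire' in n else '','res',round(f,3))
E
python3 - <<'E'
from act import *
from chk import chk
place('spire_large')
pick('bud_large')
chk(['bud_small','spire_large'])
E
```

```text
touch z-zt 0.0005000000000000004 dF [-1.6776 -2.0017  3.0482] w 0.0342663250430667
placed spire_large 21.3583 0.05425411652386426
bud_large w 0.045723813573309305 dF down [ 0.5535 -1.3399 -1.0574] close [-1.5059 -0.6832  6.2676] t 24.4
lift dF [ 0.0187 -1.2181 -3.0224] w 0.04570768853667314
top bud_small off mm [-3.9196 -7.7811] yaw deg  res 0.391
top spire_large off mm [-0.5229 -0.5681] yaw deg 1.0089367764572992 res 0.198
scene bud_small off mm [1.1734 0.2325] yaw deg  res 0.505
scene spire_large off mm [25.6557  8.6515] yaw deg -33.47690139946124 res 0.469
```

```bash
python3 -c "
import cv2
s=cv2.imread('pics/chk_scene_2.png');cv2.imwrite('pics/c2.png',cv2.resize(s[130:330,180:480],(800,533),interpolation=cv2.INTER_CUBIC))"
```

```text
(no output)
```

View pics/c2.png

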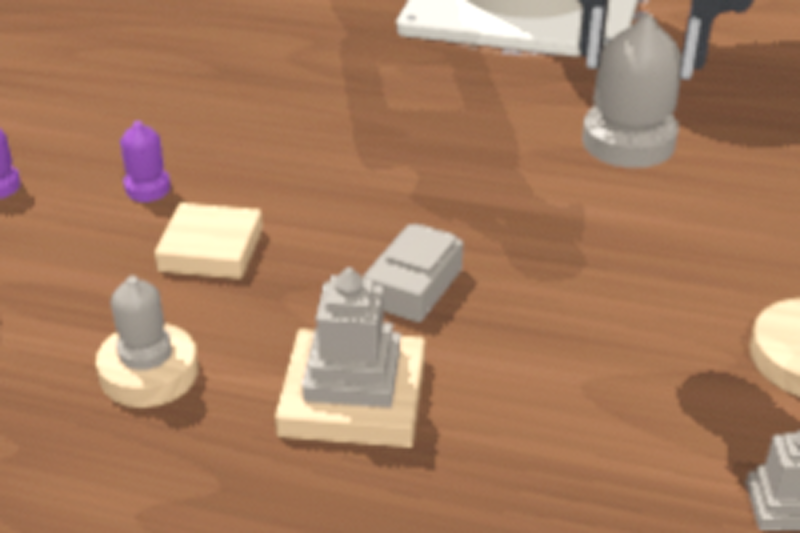

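Both placed carvings stand near the centre of their bases. My grey threshold also picks up the pale wood, so those residuals and the measured offsets aren't usable. I'll finish the moves, then fix the segmentation.

```bash
python3 - <<'E'
from act import *
import cv2
place('bud_large')
pick('spire_small')
place('spire_small')
manip.move_to([.35,-.42,.25],ori(np.radians(20)))
for k in('scene','top'):cv2.imwrite(f'pics/end_{k}.png',manip.camera(k)['image'][:,:,::-1])
print(manip.get_time())
t=cv2.imread("pics/end_top.png"); s=cv2.imread("pics/end_scene.png")
cv2.imwrite('pics/e_s.png',cv2.resize(s[160:320,150:530],(800,337),interpolation=cv2.INTER_CUBIC))
cv2.imwrite('pics/e_t.png',cv2.resize(t[170:310,140:500],(800,311),interpolation=cv2.INTER_CUBIC))
E
```

```text
touch z-zt 0.0005000000000000004 dF [-1.0247 -1.0171  4.0239] w 0.04553132282600282
placed bud_large 30.9417 0.06557542460958242
spire_small w 0.014249443636394292 dF down [ 1.7739 -0.7658  0.8803] close [-0.3239 -0.0458  2.7635] t 33.825
lift dF [ 1.107  -0.2326 -0.716 ] w 0.014102316875948923
touch z-zt 0.0 dF [-1.2905  0.2929  5.5783] w 0.014331058231290612
placed spire_small 41.5833 0.03458453559273829
42.875
```

View pics/e_s.png

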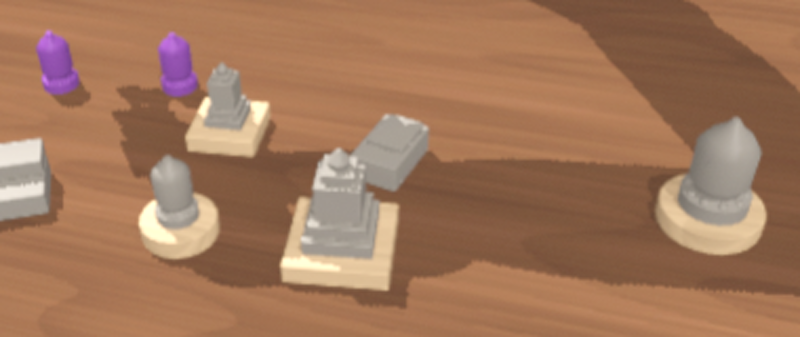

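View pics/e_t.png

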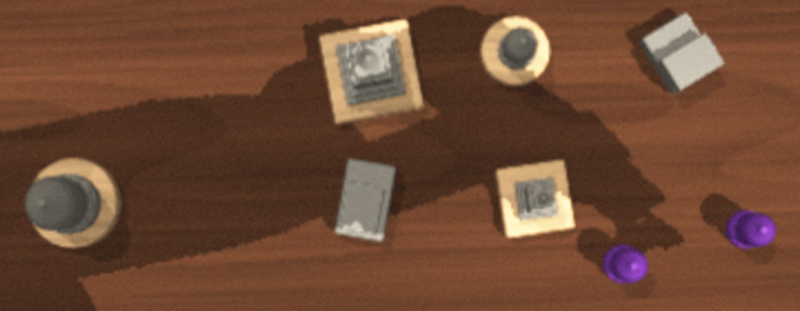

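```bash
sed -i "s/if kind=='grey': return (S<.36)/if kind=='grey': return (S<GT)/; s/^U=6/U=6\nGT=.24/" vis.py
sed -i "s/print(cn,n/draw(C,n,p);print(cn,n/; s/^def chk/def draw(C,n,p):\n    for q in world(n,p,.018): cv2.polylines(C.img,[np.round(cv2.convexHull(C.proj(q).astype(np.float32))*16).astype(np.int32)],True,(0,255,0),1,shift=4)\ndef chk/" chk.py
cat >> chk.py <<'E'
        w=C.img[160:320,150:530] if cn=='scene' else C.img[165:305,140:500]
        cv2.imwrite(f'pics/fit_{cn}.png',cv2.resize(w,None,fx=2.1,fy=2.1)[:,:,::-1])
E
python3 -c "
from chk import *
chk(list(J))"; python3 -c "
import cv2
a=cv2.imread('pics/fit_scene.png');b=cv2.imread('pics/fit_top.png')
b=cv2.resize(b,(a.shape[1],int(b.shape[0]*a.shape[1]/b.shape[1])));c=cv2.vconcat([a,b]);print(c.shape);cv2.imwrite('pics/fit_both.png',c[:600,:800])"
```

```text
top bud_large off mm [-1.0002 -0.9915] yaw deg  res 0.144
top bud_small off mm [-2.8158 -0.1461] yaw deg  res 0.326
top spire_large off mm [-0.0848 -0.1612] yaw deg 0.4240113020796507 res 0.114
top spire_small off mm [-0.8499 -0.8812] yaw deg -0.15052039953992263 res 0.173
scene bud_large off mm [-1.8512  0.6519] yaw deg  res 0.038
scene bud_small off mm [-0.0296 -1.0282] yaw deg  res 0.217
scene spire_large off mm [0.2354 0.2776] yaw deg -0.16553851522058333 res 0.305
scene spire_small off mm [-1.5484 -1.1057] yaw deg 0.6209657489377344 res 0.177
(646, 798, 3)
```

View pics/fit_both.png

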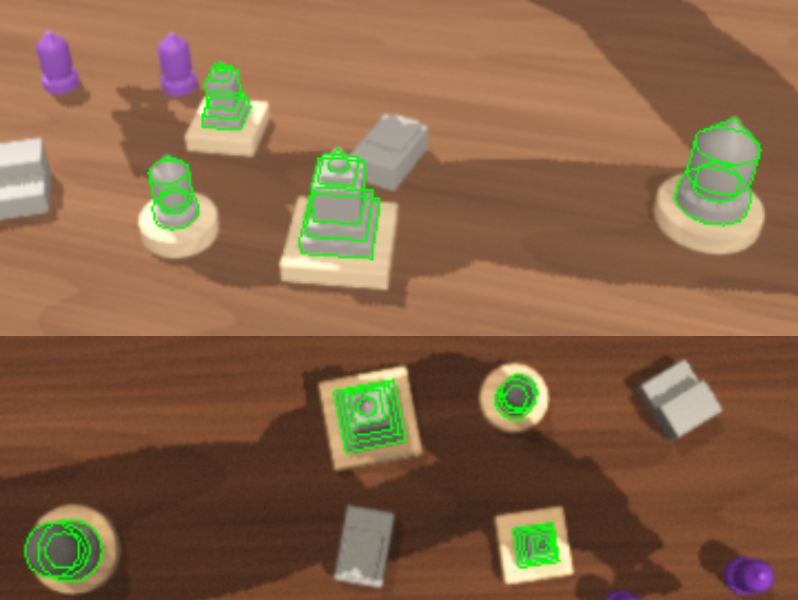

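```bash
python3 - <<'E'
import vis
from chk import *
for g in(.2,.28,.31,.34):
    vis.GT=g
    for cn,i in(('top',0),('scene',1)):
        C=Cam(manip.camera(cn));B=np.array(json.load(open('m1.json'))['round_base_small'][i])
        p,f,_,_=fit(C,'bud_small',np.r_[B[:2],0],'grey',z=.018);print(g,cn,(p-B)[:2]*1e3,round(f,3))
C=Cam(manip.camera('top'));D=Cam(manip.camera('scene'))
J1=json.load(open('m1.json'))
x=[]
for K,i in((C,0),(D,1)):
    B=J1['round_base_small'][i]
    draw(K,'bud_small',np.r_[B[:2],0]); u,v=K.proj([[*B[:2],.03]])[0].astype(int)
    x.append(cv2.resize(K.img[v-28:v+28,u-28:u+28],(400,400),interpolation=cv2.INTER_CUBIC))
cv2.imwrite('pics/bsm.png',cv2.hconcat(x)[:,:,::-1])
E
```

```text
0.2 top [-4.2381 -0.7573] 0.448
0.2 scene [-0.4285 -1.809 ] 0.235
0.28 top [-1.7926 -0.8033] 0.216
0.28 scene [ 0.7509 -0.0761] 0.24
0.31 top [-1.0868 -4.8169] 0.257
0.31 scene [7.7815 4.3541] 0.371
0.34 top [ 0.4173 -5.8035] 0.296
0.34 scene [25.9402 15.3934] 0.465
```

View pics/bsm.png

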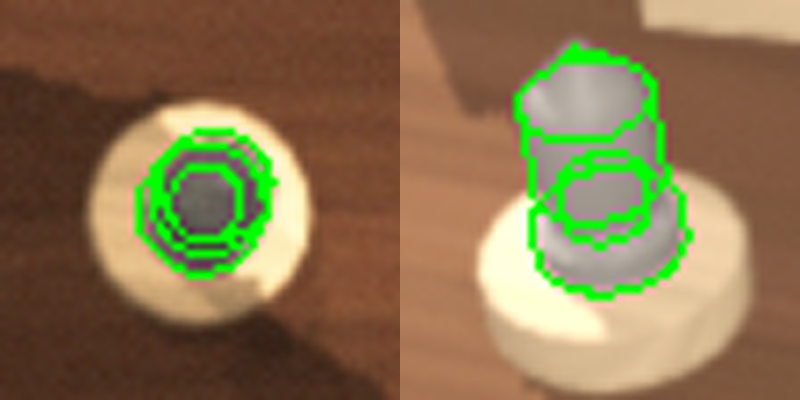

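With the model drawn at the exact base centre, its outline matches the small bud to about 1 mm in both views (bud at left (205,195), right (600,170)). The small bud's scattered fit numbers were therefore a segmentation fault. Nothing needs mending, so I'm handing in.

```bash
python3 -c "
from rig import manip
print(manip.get_time(),manip.get_contact_force());manip.sign_off()"
```

```text
43.475 [ 0.42032948  0.09481423 -0.60877784]
the job is handed in; nothing more can be done
```

All four carvings stand upright on their matching bases, and I handed the job in at 43.5 s with the gripper clear of everything. Each was lowered in 0.5 mm steps until it touched at about 3–6 N. That happened within 0.5 mm of the expected height, so none was dropped.

**Position:** the final two-view check puts the large bud and both spires within about 2 mm of their base centres. The spires' sides are parallel to within about 0.6°.

**Checks that disagreed:**
- **First offset check:** it was unusable because the grey threshold also picked up the pale wood. I redid it with a tighter threshold.
- **Small bud:** its automatic fit stayed unreliable in the final check, off by up to several mm depending on the threshold. I judged it by overlaying its outline at the base centre instead, which matched to about 1 mm in both views.
- **Gripper widths:** the readings were 2–3 mm below the stated sizes for three pieces. The small spire read 14 mm against a 24 mm shaft, so it was probably held by its cap. It still came down upright and centred.

**Left alone:** I never went near the rough stones or purple buds. In the last pictures they look unmoved, but I did not measure them.

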